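Pack the nested steel moulds into the locking carrier

ROBOT

A 6-joint arm with a two-finger parallel gripper is mounted at the origin on a cart in front of the work surface, level with it; the furniture and walls round the work are solid. World frame = base frame: x ahead of the robot, y to its left, z up, the work surface at z = 0. Lengths are in m, angles in rad, forces in N, time in s.
With the tool pointing down it reaches from about 0.3 to 0.95 m from the base axis. Payload 3.1 kg.
Tool frame: the origin (TCP) lies on the front face of the gripper's body, between the roots of the fingers; the fingertips stand 73 mm ahead of it and the grasp point (between the pads) lies 54 mm ahead of it (robot.pinch_z is the distance from the TCP to the grasp point, in m); z points along the fingers, y is the line along which they close (so a half turn about z gives the same grasp; the last joint's range is limited). The gripper opens to 85 mm and grips with 20 to 120 N. Pads are 22 mm wide; open, the fingers measure 114 mm over their backs; the gripper's body (76 mm by 85 mm) begins 54 mm behind the grasp point. The pads swing forward as they close: fully open they stand 13 mm farther back than shut.
Start: joints at [1.249, 0.308, 1.634, -0, 1.2, -0.07], TCP at [0.156, 0.605, 0.304] pointing down, gripper open.
Joint ranges: [-3.06, 3.06], [-0.79, 1.96], [0.05, 2.63], [-1.19, 4.34], [0.05, 2.64], [-2.94, 2.94]. Speed limits (rad/s): [2.79, 2.79, 3.14, 3.14, 3.14, 3.14].

INTERFACE

Orientations are given as a unit quaternion [w, x, y, z].
In Python, from station import sensors, grab_frame, finish_job, search_frame, mark_of, robot gives the robot as it stands.
- The arm moves only by the tool apply_moves, never from a script. Its argument "motion" is a list of rows, each a list of 3 entries, a list of its own where there are three numbers: the shift along the tool's x, y, z in m, then the turn, a rotation vector about the tool's x, y, z in degrees, then the opening, from 0 (shut) to 1 (fully open). A call has 1 to 10 rows; each row shifts and turns the commanded pose from where the row before left it, along the tool's axes as they then stand; what a row does not reach is not made up. A row lasts 1/12 s, in which the tool goes at most 41.7 mm and 7.16 degrees, less where a joint would pass 70% of its speed; a pose out of reach is approached as far as the arm can. A call with a gripper value outside its range is refused whole. The fingers move at their own pace and stop on an object; "force" is the grip in N (left out, the last holds). Time passes only in rows, so rows that do not move let the fingers close. It gives the time, the measured TCP pose, the force, the opening and the grip force at its end, in the units of the state.
- sensors.read_state(): the state, without advancing time (a new reading comes with each control period).
- grab_frame(name): name is "scene" or "top" or "wrist"; returns a dict with "pixels" (480x640x3 uint8, blue, green, red), "depth" (480x640 float32, m along the optical axis (not along the pixel's ray), 0 where there is no reading), "camera_matrix" (3x3 intrinsics, pixels), "position" and "rotation" of the camera in the world. Camera axes: x right, y up, looking along -z (the intrinsics and any distortion apply to the point x, -y, -z); pixel columns grow to the right and rows downward; lengths in m; the calibration is good to about 2 mm. A picture is of the moment at which its call begins.
- finish_job(): hands the job in; it is judged then, once.
Trained networks look in a picture, given as the dict that the camera call returned (one of the last four; its "shot" number tells which), for a name from the list of things; names that differ only in an ending like _2 or _b are one class to them, and where a whole thing is asked for, a point or a joint stands for the part that bears it (a point fixed in the world has none). Each returns a list of dicts, best first, with "conf" (0 to 1); they miss things now and then, are a little off and sometimes report something else, mostly with a low value. They report only what shows in the picture. A call takes as long as a camera call. They do not tell look-alikes from the thing itself.
- search_frame(picture, label): "extent" ([centre column, centre row, width, height] in pixels, round what is visible of it).
- mark_of(picture, label): "at" ([column, row] in pixels: a listed point, or the origin of a listed thing).
The state is a dict: "time_s": time; "joint_pos": joint angles; "joint_vel": joint speeds; "joint_torque": joint torques, N m; "position": TCP position; "tool_rot": TCP orientation; "ft_force": force on the tool from outside, world axes, zero at the start; "wrist_torque": the same for the moment, N m; "opening": opening from 0.0 (shut) to 1.0 (fully open); "finger_force": force on a finger pad.
Only numpy, scipy, OpenCV 4.12 (cv2) and the standard library are available. Lean on these libraries where they do the work, as an engineer would, in place of code of your own. Each camera call takes 0.05 s, during which the arm holds its last target. There are 200 camera calls.

TASK

Pack the graded steel moulds that are on the table for carrying. Turn the carrier's lock knob anticlockwise past its click to unlock it and swing the wire arm right back over centre; then nest all the moulds mouth down on the carrier's round rubber seat, smallest first and each larger one over it, with the largest centred on the seat; finally swing the arm back over onto the largest mould and turn the knob clockwise past its click to lock it. Leave the other things on the table alone.

Things in the scene. Friction and masses are not known exactly. Their poses are not given: they have to be found in the camera images.
- carrier: fixed wooden board 210 x 255 mm, 12 mm thick, with seat, wire arm and lock. Origin: on the table top under the seat's middle. x points from the seat to the arm's hinge posts (away from the robot; posts at x 105, y +-48 mm, 165 mm high); the lock housing stands on the -y side, 64 x 64 mm about x -5, y -135 mm, top 67 mm above the table
- seat (a point): middle of the round black rubber seat (132 mm across, flush), on the board's top face, 12 mm above the table; axes as the carrier's
- lock_knob (a joint): angle of the lock knob (rad), growing anticlockwise seen from above: 0 = locked, 1.4 = unlocked; both are stops. A detent spring holds it at either: leaving a stop takes about 0.12 N m, falling to nothing at the hill midway (0.7), past which the knob snaps on by itself to the other stop
- knob_grip (a point): middle of the black knob's upright bar grip (52 mm long, 14 mm thick, 26 mm high), turning with it: its x axis runs along the bar (along the carrier's x when locked), z up. 11 mm below the bar's top and 15 mm above its lower end; 91 mm above the table
- bail (a joint): angle of the wire arm (rad): 0 = closed, level over the seat, pressing on the largest mould (-0.04 with no mould there); grows as its free end goes up and back, away from the robot, to a stop at 1.8, leaning back past the upright. Over-centre spring: driven shut below about 1, open above about 1.2, and stays at either end. About 2 N at the bar moves it
- bail_hinge (a point): middle of the arm's hinge line, 105 mm behind the seat's middle and 155 mm above the table; its y axis (the carrier's) is the hinge line
- bail_bar (a point): middle of the black round handle bar (12 mm thick, parallel to the hinge line) at the arm's free end, 185 mm from the hinge; turns with the arm. The arm is two 8 mm rods 72 mm apart (64 mm of clear bar between them), joined by the bar and, over the seat, by a cross plate with a rubber presser
- pot_60: smallest plain steel mould (a round pot lying mouth down on its rim), 60 mm across, 50 mm high, wall 3 mm, 70 g (the others up to 310 g, weight low in the rim). Every mould has a round foot on top as its grip: here 40 mm across, the top 20 mm of the height. Origin: centre of the mouth, on what it stands on; z up to the foot. May be absent
- pot_80: second steel mould, mouth down, 80 mm across, 77 mm high, inside 74 mm wide and 52 mm deep; foot on top 44 mm across and 20 mm high. Origin and axes as pot_60's. May be absent
- pot_100: third steel mould, mouth down, 100 mm across, 104 mm high, inside 94 mm wide and 79 mm deep; foot on top 48 mm across and 20 mm high. Origin and axes as pot_60's. May be absent
- pot_120: largest steel mould, mouth down, 120 mm across, 131 mm high, inside 114 mm wide and 106 mm deep; foot on top 52 mm across and 20 mm high. Origin and axes as pot_60's. Always present
- chilli_jar: bystander: jar with a yellow lid and a red and green label, 69 mm across, 112 mm high; origin at its underside
- spice_jar: bystander: small spice jar with a red cap, 45 mm across, 106 mm high; origin at its underside
There are look-alikes about, which are no part of the job. What is shaped like the pot_120 but pink is not meant.

How it is judged:
By the outcome, as a careful person would: the job done as asked, in the order asked, and still so for the second after the job is handed in, with the robot touching nothing.
Of pot_60, pot_80, pot_100 only 2 to 3 are there at a start; the rules pass over those that are not, and their reading is None.
At some moment in a run one of pot_60, pot_80, pot_100, pot_120 may be knocked a few centimetres aside while the robot is not near it.
It also fails if it takes over 210 s, if anything falls off the work surface, if the arm or the gripper's body presses on something with over 40 N, if the wrist force passes 120 N, or if a joint passes its speed limit or range.

## Working session

There is one attempt and no reset: what is moved stays moved. The work goes in short steps, Python scripts to look and compute and a tool call to move; the robot and the scene stay as the last step left them, time stands still between calls to the robot, and variables do not carry over. Pictures are saved under pics/ and viewed, at most 14 in all, crops included, and the job is handed in when it is done.

Besides the shell and the picture viewer there is one more tool, called as a command line: name --argument value ..., lists and objects as JSON in quotes. apply_moves: Moves the arm, as the interface text tells. Its arguments: {"type":"object","properties":{"motion":{"type":"array","items":{"type":"array"}},"force":{"type":"number"}},"required":["motion"]}

```bash
ls; mkdir -p pics
cat > h.py <<'E'
import numpy as np, cv2
from station import sensors, grab_frame, finish_job, search_frame, mark_of, robot
def ray(f,u,v):
    K=f["camera_matrix"]; return np.array([(u-K[0,2])/K[0,0],-(v-K[1,2])/K[1,1],-1.])
def R(f):
    r=np.array(f["rotation"])
    if r.shape==(3,3): return r
    from scipy.spatial.transform import Rotation as Ro
    return Ro.from_quat([r[1],r[2],r[3],r[0]]).as_matrix()
def atz(f,u,v,z):
    d=R(f)@ray(f,u,v); p=np.array(f["position"]); return p+d*(z-p[2])/d[2]
def cloud(f):
    K=f["camera_matrix"]; v,u=np.mgrid[:480,:640]; D=f["depth"]
    P=np.stack([(u-K[0,2])/K[0,0]*D,-(v-K[1,2])/K[1,1]*D,-D],-1)@R(f).T+np.array(f["position"])
    P[D==0]=np.nan; return P
E
python3 - <<'E'
from h import *
for n in["scene","top"]:
    f=grab_frame(n); cv2.imwrite(f"pics/{n}0.png",f["pixels"]); P=cloud(f)
    print(n,f["position"],np.round(R(f),3).tolist(),f["camera_matrix"].tolist(),{k:1 for k in f})
    for l in ["seat","knob_grip","bail_hinge","bail_bar","pot_60","pot_80","pot_100","pot_120","chilli_jar","spice_jar"]:
        for m in mark_of(f,l)[:3]:
            u,v=m["at"]; print(l,round(m["conf"],2),np.round([u,v]),np.round(atz(f,u,v,{"seat":.012,"knob_grip":.091,"bail_hinge":.155,"bail_bar":.155}.get(l,0)),3), np.round(P[int(np.clip(v,0,479)),int(np.clip(u,0,639))],3))
print(sensors.read_state(), robot)
E
```

```text
pics
scene [-0.0089855  -0.9739714   0.62637516] [[0.899, 0.194, -0.393], [-0.438, 0.353, -0.827], [-0.022, 0.915, 0.402]] [[587.9653755116959, 0.0, 325.51837320433816], [0.0, 587.9653755116959, 243.0261608387642], [0.0, 0.0, 1.0]] {'pixels': 1, 'depth': 1, 'camera_matrix': 1, 'position': 1, 'rotation': 1, 'shot': 1}
seat 0.57 [308. 271.] [0.484 0.164 0.012] [0.484 0.169 0.012]
knob_grip 0.7 [332. 261.] [0.485 0.035 0.091] [0.482 0.031 0.093]
bail_hinge 0.92 [349. 203.] [0.604 0.181 0.155] [0.701 0.365 0.082]
bail_hinge 0.36 [344. 329.] [ 0.335 -0.305  0.155] [ 0.42  -0.138  0.038]
pot_60 0.9 [250. 248.] [0.417 0.38  0.   ] [0.407 0.352 0.016]
pot_60 0.65 [340. 328.] [ 0.444 -0.08   0.   ] [ 0.415 -0.134  0.039]
pot_60 0.63 [203. 274.] [0.266 0.292 0.   ] [0.254 0.247 0.025]
pot_80 0.9 [250. 248.] [0.417 0.38  0.   ] [0.407 0.352 0.016]
pot_80 0.65 [340. 328.] [ 0.444 -0.08   0.   ] [ 0.415 -0.134  0.039]
pot_80 0.63 [203. 274.] [0.266 0.292 0.   ] [0.254 0.247 0.025]
pot_100 0.9 [250. 248.] [0.417 0.38  0.   ] [0.407 0.352 0.016]
pot_100 0.65 [340. 328.] [ 0.444 -0.08   0.   ] [ 0.4
[... 2126 characters left out ...]
e+00,  3.08087801e-01,  1.63383247e+00,  9.76211708e-09,
        1.19971422e+00, -6.97029998e-02]), 'joint_vel': array([-0.000655  ,  0.00053203, -0.00067796,  0.00081176, -0.00088046,
        0.00049217]), 'joint_torque': array([-2.02659944e-04, -4.15285206e+01, -2.77088392e+01, -2.27413011e-04,
        6.14089386e-04,  1.87926150e-05]), 'position': array([0.15573903, 0.60527256, 0.30386413]), 'tool_rot': array([-4.07030785e-06,  1.25565570e-01,  9.92085322e-01, -2.05197809e-05]), 'ft_force': array([-0.29590912, -0.1810856 ,  0.16124776]), 'wrist_torque': array([-0.00665084,  0.00510745,  0.02624619]), 'finger_force': 0.0, 'opening': 0.9993036609945974} <Robot object at 0x7fd5813181a0>
```

View pics/top0.png

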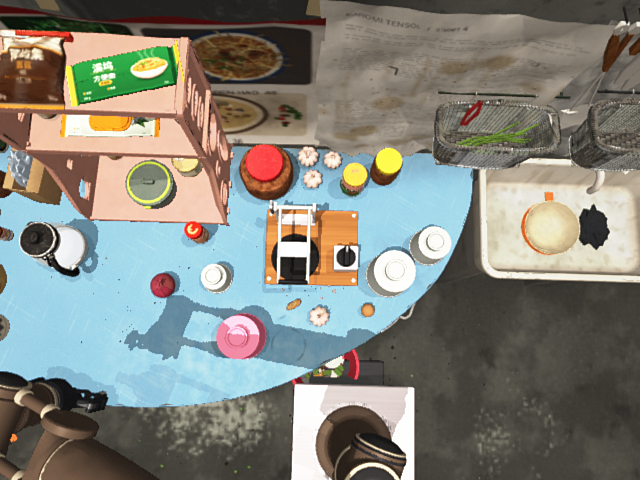

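View pics/scene0.png

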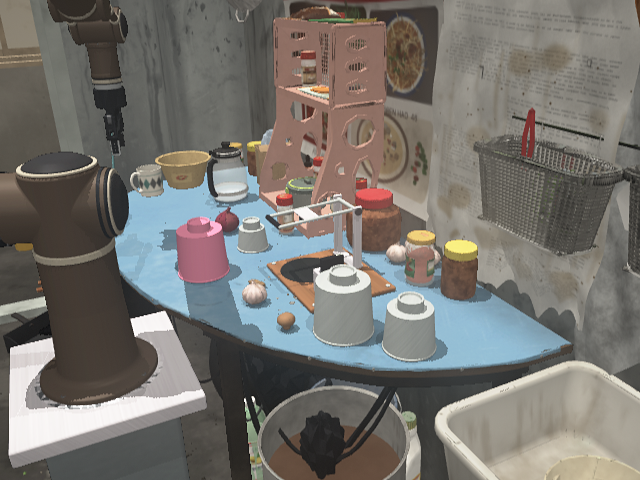

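The top view shows the carrier around (310,245), steel moulds at (216,277), (391,271) and (432,244), and the pink look-alike at (241,336). The scene view confirms three steel moulds. Next I'll measure their heights and centres, and the board's yaw.

```bash
cat >> h.py <<'E'
def foot(P,xy,r=.08):
    """highest flat disc near xy -> centre (circle fit of bounding), height, radius"""
    d=np.hypot(P[...,0]-xy[0],P[...,1]-xy[1]); m=(d<r)&(P[...,2]>.03)
    q=P[m]; h=np.percentile(q[:,2],97); t=q[np.abs(q[:,2]-h)<.006]
    (c,rad)=cv2.minEnclosingCircle(t[:,:2].astype(np.float32))
    return np.round([*c,h,rad,*t[:,:2].mean(0),len(t)],4)
E
python3 - <<'E'
from h import *
f=grab_frame("top"); P=cloud(f)
for n,(u,v) in dict(small=(216,277),big=(391,271),right=(432,244)).items():
    p=P[v,u]; print(n,foot(P,p[:2],.06))
    m=(np.hypot(P[...,0]-p[0],P[...,1]-p[1])<.09)&(P[...,2]>.008); q=P[m]
    print(np.round(np.nanmin(q,0),3),np.round(np.nanmax(q,0),3))
hsv=cv2.cvtColor(f["pixels"],cv2.COLOR_BGR2HSV)
m=(np.abs(P[...,2]-.012)<.006)&(P[...,0]>.35)&(P[...,0]<.65)&(P[...,1]>-.03)&(P[...,1]<.3)&(hsv[...,0]<25)&(hsv[...,1]>90)
m=cv2.morphologyEx(m.astype(np.uint8),cv2.MORPH_OPEN,np.ones((3,3)))>0
q=P[m][:,:2].astype(np.float32); print(len(q),cv2.minAreaRect(q),q.min(0),q.max(0))
m=(P[...,2]>.094)&(P[...,2]<.112)&(np.hypot(P[...,0]-.48,P[...,1]-.033)<.04); q=P[m]; print("knob",q.mean(0),cv2.minAreaRect(q[:,:2].astype(np.float32)),q[:,2].max())
m=(P[...,2]>.13)&(np.abs(P[...,1]-.17)<.07)&(P[...,0]>.37)&(P[...,0]<.64); q=P[m]; print("bail",q.min(0),q.max(0),cv2.minAreaRect(q[:,:2].astype(np.float32)))
E
```

```text
small [4.260e-01 3.803e-01 7.960e-02 2.210e-02 4.254e-01 3.809e-01 1.490e+02]
[0.339 0.325 0.008] [0.467 0.42  0.083]
big [ 4.478e-01 -8.660e-02  1.320e-01  2.620e-02  4.482e-01 -8.690e-02
  2.700e+02]
[ 0.363 -0.139  0.008] [0.5   0.013 0.137]
right [ 5.294e-01 -1.956e-01  1.054e-01  2.440e-02  5.295e-01 -1.960e-01
  2.060e+02]
[ 0.447 -0.239  0.008] [ 0.572 -0.101  0.118]
3492 ((0.4893457293510437, 0.12477178871631622), (0.2684166729450226, 0.25257641077041626), 0.9335602521896362) [ 0.35438117 -0.00217972] [0.62422264 0.25179678]
knob [0.48475017 0.03507966 0.10167487] ((0.4849928915500641, 0.03460356220602989), (0.05217146500945091, 0.013709576800465584), 1.1424864530563354) 0.10751960604110766
bail [0.40311953 0.11677592 0.13016849] [0.61235046 0.23481531 0.17033714] ((0.5053650736808777, 0.18306732177734375), (0.11917155236005783, 0.20578497648239136), 85.44584655761719)
```

The heights identify the moulds: pot_80 at (0.426,0.380), pot_120 at (0.448,-0.087) and pot_100 at (0.529,-0.196). pot_60 is absent. The carrier's yaw is about 1° and the knob is at (0.485,0.035). I'll move above the knob with the tool axes aligned.

apply_moves --motion '[[[0, 0, 0], [0, 0, -4.8], 0.45], [[0, 0, 0], [0, 0, -4.8], 0.45], [[0, 0, 0], [0, 0, -4.8], 0.45], [[-0.0193, -0.0335, 0], [0, 0, 0], 0.45], [[-0.0193, -0.0335, 0], [0, 0, 0], 0.45], [[-0.0193, -0.0335, 0], [0, 0, 0], 0.45], [[-0.0193, -0.0335, 0], [0, 0, 0], 0.45], [[-0.0193, -0.0335, 0], [0, 0, 0], 0.45], [[-0.0193, -0.0335, 0], [0, 0, 0], 0.45], [[-0.0193, -0.0335, 0], [0, 0, 0], 0.45]]' --force 40

```text
time_s: 1.98
position: [0.2913, 0.3691, 0.3041]
tool_rot: [0.0, -0.0, 1.0, 0.0]
ft_force: [1.3, -0.4, 0.7]
opening: 0.449
finger_force: 0.0
```

apply_moves --motion '[[[-0.0193, -0.0335, 0], [0, 0, 0], 0.45], [[-0.0193, -0.0335, 0], [0, 0, 0], 0.45], [[-0.0193, -0.0335, 0], [0, 0, 0], 0.45], [[-0.0193, -0.0335, 0], [0, 0, 0], 0.45], [[-0.0193, -0.0335, 0], [0, 0, 0], 0.45], [[-0.0193, -0.0335, 0], [0, 0, 0], 0.45], [[-0.0193, -0.0335, 0], [0, 0, 0], 0.45], [[-0.0193, -0.0335, 0], [0, 0, 0], 0.45], [[-0.0193, -0.0335, 0], [0, 0, 0], 0.45], [[0, 0, 0], [0, 0, 0], 0.45]]'

```text
time_s: 2.82
position: [0.4675, 0.064, 0.3048]
tool_rot: [0.002, 0.003, 1.0, -0.002]
ft_force: [-0.3, 0.5, 0.7]
opening: 0.448
finger_force: 0.0
```

Run:
```python
from h import *
f=grab_frame("wrist"); cv2.imwrite("pics/w1.png",f["pixels"]); P=cloud(f)
print(f["position"])
for l,z in [("knob_grip",.091),("seat",.012)]:
    for m in mark_of(f,l)[:1]: print(l,m["conf"],atz(f,*m["at"],z))
m=(P[...,2]>.094)&(P[...,2]<.112)&(np.hypot(P[...,0]-.48,P[...,1]-.033)<.04); q=P[m]; print("knob",q.mean(0),cv2.minAreaRect(q[:,:2].astype(np.float32)),q[:,2].max())
print(sensors.read_state()["position"])
```

```text
[0.3885022  0.06395682 0.3753318 ]
knob_grip 0.92 [0.48878349 0.03112783 0.091     ]
seat 0.77 [0.4898065 0.1716093 0.012    ]
knob [0.48298491 0.03488152 0.10200418] ((0.4847485423088074, 0.03445496782660484), (0.05194253847002983, 0.014178663492202759), 0.34158214926719666) 0.10500994522384605
[0.46414431 0.06888466 0.30376487]
```

View pics/w1.png

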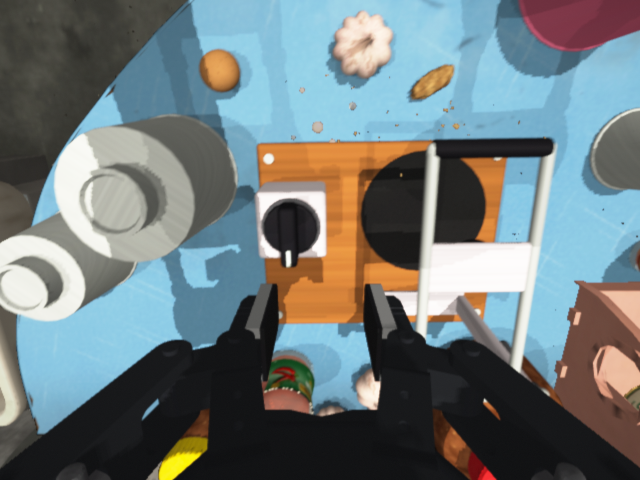

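The wrist view shows the knob at (290,225) with its bar along x, the seat at (422,212), and the bail bar at the top. It agrees with the earlier measurements to within 1 mm at the knob. I'll descend and grip.

apply_moves --motion '[[[-0.0207, -0.0344, 0], [0, 0, 0], 0.45], [[0, 0, 0.03], [0, 0, 0], 0.45], [[0, 0, 0.03], [0, 0, 0], 0.45], [[0, 0, 0.03], [0, 0, 0], 0.45], [[0, 0, 0.03], [0, 0, 0], 0.45], [[0, 0, 0.02], [0, 0, 0], 0.45], [[0, 0, 0.01], [0, 0, 0], 0.45], [[0, 0, 0], [0, 0, 0], 0.45], [[0, 0, 0], [0, 0, 0], 0.1], [[0, 0, 0], [0, 0, 0], 0.0]]'

```text
time_s: 3.8
position: [0.4861, 0.0354, 0.1554]
tool_rot: [0.001, -0.0, 1.0, -0.0]
ft_force: [0.3, 0.1, -0.3]
opening: 0.18
finger_force: 0.0
```

apply_moves --motion '[[[0, 0, 0], [0, 0, 0], 0.0], [[0, 0, 0], [0, 0, 0], 0.0], [[0, 0, 0], [0, 0, 0], 0.0], [[0, 0, 0], [0, 0, 0], 0.0]]'

```text
time_s: 4.13
position: [0.4862, 0.0351, 0.1556]
tool_rot: [0.002, 0.0, 1.0, 0.0]
ft_force: [-1.2, 2.1, 6.3]
opening: 0.153
finger_force: 42.3
```

apply_moves --motion '[[[0, 0, -0.001], [0, 0, -7], 0.0], [[0, 0, 0], [0, 0, -7], 0.0], [[0, 0, 0], [0, 0, -7], 0.0], [[0, 0, 0], [0, 0, -7], 0.0], [[0, 0, 0], [0, 0, -7], 0.0], [[0, 0, 0], [0, 0, -7], 0.0], [[0, 0, 0], [0, 0, -7], 0.0], [[0, 0, 0], [0, 0, -7], 0.0], [[0, 0, 0], [0, 0, -7], 0.0], [[0, 0, 0], [0, 0, -7], 0.0]]'

```text
time_s: 4.97
position: [0.4855, 0.0359, 0.1556]
tool_rot: [0.001, -0.575, 0.818, 0.001]
ft_force: [-0.6, 5.4, 1.7]
opening: 0.156
finger_force: 41.7
```

apply_moves --motion '[[[0, 0, 0], [0, 0, -7], 0.0], [[0, 0, 0], [0, 0, 0], 0.0], [[0, 0, 0], [0, 0, 0], 0.45], [[0, 0, 0], [0, 0, 0], 0.45], [[0, 0, -0.03], [0, 0, 0], 0.45], [[0, 0, -0.03], [0, 0, 0], 0.45], [[0, 0, -0.03], [0, 0, 0], 0.45], [[0, 0, -0.03], [0, 0, 0], 0.45], [[0, 0, -0.03], [0, 0, 0], 0.45], [[0, 0, 0], [0, 0, 0], 0.45]]'

```text
time_s: 5.8
position: [0.4887, 0.0342, 0.3119]
tool_rot: [0.005, -0.622, 0.783, -0.005]
ft_force: [0.6, -0.8, 0.7]
opening: 0.451
finger_force: 0.0
```

```bash
cat >> h.py <<'E'
from scipy.spatial.transform import Rotation as Ro
def st():
    s=sensors.read_state(); q=s["tool_rot"]; M=Ro.from_quat([q[1],q[2],q[3],q[0]]).as_matrix(); p=np.array(s["position"])
    print("t",s["time_s"],"pos",p.round(4),"yaw_y",np.degrees(np.arctan2(M[1,1],M[0,1])).round(1),"tilt",M[:,2].round(3),"q6",s["joint_pos"][5].round(2)); return p,M
E
python3 - <<'E'
from h import *
p,M=st()
f=grab_frame("top"); P=cloud(f); 
m=(P[...,2]>.094)&(P[...,2]<.112)&(np.hypot(P[...,0]-.485,P[...,1]-.034)<.035); q=P[m]; print("knob",len(q),cv2.minAreaRect(q[:,:2].astype(np.float32)))
f=grab_frame("wrist");P=cloud(f);q=P[(P[...,2]>.094)&(P[...,2]<.112)&(np.hypot(P[...,0]-.485,P[...,1]-.034)<.035)];print("knobw",len(q),cv2.minAreaRect(q[:,:2].astype(np.float32)) if len(q) else 0)
E
```

```text
t 5.8 pos [0.4887 0.0342 0.3119] yaw_y 166.9 tilt [ 0.013 -0.001 -1.   ] q6 -2.93
knob 10 ((0.4791300594806671, 0.024741336703300476), (0.02930728904902935, 0.006431532558053732), 81.42617797851562)
knobw 1039 ((0.48546144366264343, 0.03356054425239563), (0.051134347915649414, 0.013994188979268074), 80.8476791381836)
```

Unlocked: the knob bar now stands at 81°. I'll rotate the tool for the bail bar.

apply_moves --motion '[[[0, 0, 0], [0, 0, 7.1], 0.4], [[0, 0, 0], [0, 0, 7.1], 0.4], [[0, 0, 0], [0, 0, 7.1], 0.4], [[0, 0, 0], [0, 0, 7.1], 0.4], [[0, 0, 0], [0, 0, 7.1], 0.4], [[0, 0, 0], [0, 0, 7.1], 0.4], [[0, 0, 0], [0, 0, 7.1], 0.4], [[0, 0, 0], [0, 0, 7.1], 0.4], [[0, 0, 0], [0, 0, 7.1], 0.4], [[0, 0, 0], [0, 0, 7.1], 0.4]]'

```text
time_s: 6.73
position: [0.4837, 0.0345, 0.3026]
tool_rot: [-0.002, -0.049, 0.999, -0.0]
ft_force: [0.5, 0.4, 0.8]
opening: 0.403
finger_force: 0.0
```

apply_moves --motion '[[[0, 0, 0], [0, 0, 7.1], 0.4], [[0, 0, 0], [0, 0, 7.1], 0.4], [[0, 0, 0], [0, 0, 7.1], 0.4], [[0, 0, 0], [0, 0, 7.1], 0.4], [[0, 0, 0], [0, 0, 7.1], 0.4], [[0, 0, 0], [0, 0, 7.1], 0.4], [[0, 0, 0], [0, 0, 7.1], 0.4], [[0, 0, 0], [0, 0, 7.1], 0.4], [[0, 0, 0], [0, 0, 7.1], 0.4], [[0, 0, 0], [0, 0, 7.1], 0.4]]'

```text
time_s: 7.57
position: [0.4837, 0.0345, 0.3026]
tool_rot: [-0.002, 0.54, 0.842, -0.001]
ft_force: [0.3, 0.2, 0.3]
opening: 0.398
finger_force: 0.0
```

apply_moves --motion '[[[0, 0, 0], [0, 0, 7.1], 0.4], [[0, 0, 0], [0, 0, 7.1], 0.4], [[0, 0, 0], [0, 0, 7.1], 0.4], [[0, 0, 0], [0, 0, 3.6], 0.4], [[0.033, -0.02, 0], [0, 0, 0], 0.4], [[0.033, -0.02, 0], [0, 0, 0], 0.4], [[0.033, -0.02, 0], [0, 0, 0], 0.4], [[0.034, -0.02, 0], [0, 0, 0], 0.4], [[0, 0, 0], [0, 0, 0], 0.4], [[0, 0, 0], [0, 0, 0], 0.4]]'

```text
time_s: 8.4
position: [0.4028, 0.1686, 0.3031]
tool_rot: [-0.001, 0.705, 0.709, -0.002]
ft_force: [0.1, -0.6, 0.3]
opening: 0.4
finger_force: 0.0
```

Run:
```python
from h import *
p,M=st()
for n in ["top","wrist"]:
    f=grab_frame(n); P=cloud(f)
    b=f["pixels"].max(2)<70
    m=b&(P[...,2]>.14)&(P[...,2]<.18)&(np.hypot(P[...,0]-.41,P[...,1]-.17)<.06); q=P[m]
    print(n,len(q), [np.round(q.min(0),3),np.round(q.max(0),3),np.round(np.median(q,0),4)] if len(q) else 0, cv2.minAreaRect(q[:,:2].astype(np.float32)) if len(q) else 0)
```

```text
t 8.4 pos [0.4028 0.1686 0.3031] yaw_y 0.3 tilt [-0.003 -0.002 -1.   ] q6 0.29
top 1 [array([0.406, 0.136, 0.149]), array([0.406, 0.136, 0.149]), array([0.406 , 0.1358, 0.1488])] ((0.40604740381240845, 0.1358426809310913), (0.0, 0.0), 0.0)
wrist 1695 [array([0.404, 0.132, 0.148]), array([0.455, 0.21 , 0.156]), array([0.4097, 0.1724, 0.1534])] ((0.4148426949977875, 0.17981155216693878), (0.08992213010787964, 0.04204710200428963), 61.62297821044922)
```

apply_moves --motion '[[[0.001, 0.006, 0], [0, 0, 0], 0.4], [[0, 0, 0.03], [0, 0, 0], 0.4], [[0, 0, 0.03], [0, 0, 0], 0.4], [[0, 0, 0.03], [0, 0, 0], 0.4], [[0, 0, 0.011], [0, 0, 0], 0.4], [[0, 0, 0], [0, 0, 0], 0.4], [[0, 0, 0], [0, 0, 0], 0], [[0, 0, 0], [0, 0, 0], 0], [[0, 0, 0], [0, 0, 0], 0], [[0, 0, 0], [0, 0, 0], 0]]' --force 30

```text
time_s: 9.33
position: [0.4094, 0.1679, 0.2042]
tool_rot: [-0.001, 0.707, 0.707, -0.002]
ft_force: [-4.5, -0.9, -2.4]
opening: 0.127
finger_force: 29.1
```

apply_moves --motion '[[[0, 0, 0], [0, 0, 0], 0], [[0, 0, 0], [0, 0, 0], 0], [[0, 0, -0.005], [0, 0, 0], 0]]'

```text
time_s: 9.58
position: [0.4092, 0.1679, 0.2085]
tool_rot: [-0.001, 0.707, 0.707, -0.002]
ft_force: [-4.6, -0.9, -2.8]
opening: 0.125
finger_force: 29.2
```

Run:
```python
from h import *
p,M=st()
a=np.array([-.04,.05,.17,.29,.41,.53,.65,.77,.89,1.01,1.13,1.25,1.37,1.49,1.61,1.72])
X=-.185*np.cos(a);Z=.185*np.sin(a)
print(np.c_[a[1:],np.diff(X),-np.diff(Z)].round(4).tolist())
```

```text
t 9.5833 pos [0.4092 0.1679 0.2085] yaw_y 0.0 tilt [-0.005 -0.001 -1.   ] q6 0.29
[[0.05, 0.0001, -0.0166], [0.17, 0.0024, -0.0221], [0.29, 0.0051, -0.0216], [0.41, 0.0076, -0.0208], [0.53, 0.01, -0.0198], [0.65, 0.0123, -0.0184], [0.77, 0.0145, -0.0168], [0.89, 0.0164, -0.015], [1.01, 0.018, -0.0129], [1.13, 0.0195, -0.0107], [1.25, 0.0206, -0.0082], [1.37, 0.0214, -0.0057], [1.49, 0.022, -0.0031], [1.61, 0.0222, -0.0005], [1.72, 0.0202, 0.0019]]
```

apply_moves --motion '[[[0, 0, -0.0115], [0, 0, 0], 0], [[0, 0.0024, -0.0221], [0, 0, 0], 0], [[0, 0.0051, -0.0216], [0, 0, 0], 0], [[0, 0.0076, -0.0208], [0, 0, 0], 0], [[0, 0.01, -0.0198], [0, 0, 0], 0], [[0, 0.0123, -0.0184], [0, 0, 0], 0], [[0, 0.0145, -0.0168], [0, 0, 0], 0], [[0, 0.0164, -0.015], [0, 0, 0], 0]]'

```text
time_s: 10.25
position: [0.4761, 0.1685, 0.3585]
tool_rot: [-0.003, 0.707, 0.708, -0.003]
ft_force: [-13.6, -1.2, 10.8]
opening: 0.118
finger_force: 29.4
```

apply_moves --motion '[[[0, 0.018, -0.0129], [0, 0, 0], 0], [[0, 0.0195, -0.0107], [0, 0, 0], 0], [[0, 0.0206, -0.0082], [0, 0, 0], 0], [[0, 0.0214, -0.0057], [0, 0, 0], 0], [[0, 0.022, -0.0031], [0, 0, 0], 0], [[0, 0.022, -0.0005], [0, 0, 0], 0], [[0, 0.02, 0.0019], [0, 0, 0], 0], [[0, 0, 0], [0, 0, 0], 0]]'

```text
time_s: 10.92
position: [0.6276, 0.1696, 0.3975]
tool_rot: [0.003, 0.707, 0.707, 0.005]
ft_force: [1.0, 2.4, 3.6]
opening: 0.125
finger_force: 30.6
```

apply_moves --motion '[[[0, 0, 0], [0, 0, 0], 0.4], [[0, 0, 0], [0, 0, 0], 0.4], [[0, 0, 0], [0, 0, 0], 0.4], [[0, 0, -0.03], [0, 0, 0], 0.5], [[0, 0, -0.03], [0, 0, 0], 0.6], [[0, 0, 0], [0, 0, 0], 0.75], [[0, -0.04, 0], [0, 0, 0], 0.75], [[0, -0.04, 0], [0, 0, 0], 0.75], [[0, -0.04, 0], [0, 0, 0], 0.75], [[0, 0, 0], [0, 0, 0], 0.75]]'

```text
time_s: 11.75
position: [0.4947, 0.1682, 0.4522]
tool_rot: [-0.003, 0.706, 0.708, -0.004]
ft_force: [0.3, -0.6, -0.5]
opening: 0.749
finger_force: 0.0
```

Run:
```python
from h import *
p,M=st()
f=grab_frame("top"); cv2.imwrite("pics/t2.png",f["pixels"]); P=cloud(f)
for n,c in dict(p80=(.426,.38),p120=(.448,-.087),p100=(.529,-.196)).items(): print(n,foot(P,c,.05))
m=(P[...,2]>.3)&(P[...,2]<.36)&(np.hypot(P[...,0]-.63,P[...,1]-.17)<.06); q=P[m]; print(len(q),np.median(q,0) if len(q) else 0)
```

```text
t 11.75 pos [0.4947 0.1682 0.4522] yaw_y 0.2 tilt [-0.009 -0.002 -1.   ] q6 0.24
p80 [4.250e-01 3.814e-01 7.930e-02 2.220e-02 4.257e-01 3.808e-01 1.680e+02]
p120 [ 4.480e-01 -8.710e-02  1.327e-01  2.640e-02  4.480e-01 -8.700e-02
  2.470e+02]
p100 [ 5.293e-01 -1.965e-01  1.058e-01  2.470e-02  5.296e-01 -1.953e-01
  1.990e+02]
0 0
```

View pics/t2.png

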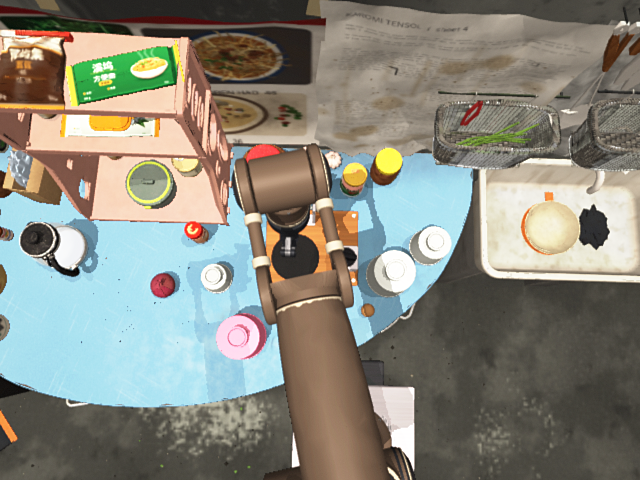

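The top view shows the arm over the carrier and the moulds unmoved. The bail stays hidden until the arm moves away. Going to pot_80.

apply_moves --motion '[[[0.0355, -0.0115, 0.015], [0, 0, 0], 0.8], [[0.0355, -0.0115, 0.015], [0, 0, 0], 0.8], [[0.0355, -0.0115, 0.015], [0, 0, 0], 0.8], [[0.0355, -0.0115, 0.015], [0, 0, 0], 0.8], [[0.0355, -0.0115, 0.015], [0, 0, 0], 0.8], [[0.0355, -0.0115, 0.015], [0, 0, 0], 0.8], [[0, 0, 0.036], [0, 0, 0], 0.8], [[0, 0, 0.036], [0, 0, 0], 0.8], [[0, 0, 0.036], [0, 0, 0], 0.8], [[0, 0, 0], [0, 0, 0], 0.8]]'

```text
time_s: 12.63
position: [0.4296, 0.379, 0.2481]
tool_rot: [-0.001, 0.706, 0.708, -0.008]
ft_force: [-1.7, -2.0, -1.1]
opening: 0.802
finger_force: 0.0
```

Run:
```python
from h import *
p,M=st()
f=grab_frame("wrist"); P=cloud(f); print("w80",foot(P,(.4255,.381),.05))
f=grab_frame("top"); P=cloud(f)
m=(P[...,2]>.17)&(P[...,2]<.37)&(np.hypot(P[...,0]-.62,P[...,1]-.17)<.08); q=P[m]; print(len(q),q.min(0),q.max(0))
w=(np.abs(P[...,2]-.012)<.006)&(f["pixels"].max(2)<75)&(np.hypot(P[...,0]-.4876,P[...,1]-.17)<.08); q=P[w]; print("seat",len(q),cv2.minEnclosingCircle(q[:,:2].astype(np.float32)),np.percentile(q,[2,98],0))
q=P[(P[...,2]>.094)&(P[...,2]<.112)&(np.hypot(P[...,0]-.485,P[...,1]-.034)<.035)];print("knob",len(q),cv2.minAreaRect(q[:,:2].astype(np.float32)))
```

```text
t 12.6333 pos [0.4296 0.379  0.2481] yaw_y 0.1 tilt [-0.012 -0.009 -1.   ] q6 0.65
w80 [4.300e-01 3.882e-01 2.724e-01 2.980e-02 4.294e-01 3.964e-01 5.384e+03]
737 [0.59337957 0.13113801 0.17095692] [0.64193733 0.21084665 0.34571928]
seat 1656 ((0.48774808645248413, 0.16965585947036743), 0.06478971242904663) [[0.43016549 0.11211682 0.00733871]
 [0.54569857 0.22721462 0.01721816]]
knob 114 ((0.48490461707115173, 0.03480803966522217), (0.0506998635828495, 0.014684697613120079), 80.58053588867188)
```

```bash
sed -i 's/def foot(P,xy,r=.08):/def foot(P,xy,r=.08,zm=.15):/; s/(P\[...,2\]>.03)$/(P[...,2]>.03)\&(P[...,2]<zm)/' h.py
python3 - <<'E'
from h import *
f=grab_frame("wrist"); P=cloud(f); print("w80",foot(P,(.4255,.381),.05,.1))
p,M=st()
E
```

```text
w80 [4.251e-01 3.808e-01 7.830e-02 2.220e-02 4.252e-01 3.810e-01 2.652e+03]
t 12.7833 pos [0.4345 0.3822 0.2576] yaw_y 0.1 tilt [ 0.002  0.001 -1.   ] q6 0.65
```

apply_moves --motion '[[[-0.0012, -0.0093, 0.01], [0, 0, 0], 0.8], [[0, 0, 0.03], [0, 0, 0], 0.8], [[0, 0, 0.03], [0, 0, 0], 0.8], [[0, 0, 0.03], [0, 0, 0], 0.8], [[0, 0, 0.02], [0, 0, 0], 0.8], [[0, 0, 0.007], [0, 0, 0], 0.8], [[0, 0, 0], [0, 0, 0], 0.8], [[0, 0, 0], [0, 0, 0], 0.3], [[0, 0, 0], [0, 0, 0], 0.3], [[0, 0, 0], [0, 0, 0], 0.3]]' --force 40

```text
time_s: 13.62
position: [0.4259, 0.3819, 0.1322]
tool_rot: [0.0, 0.707, 0.708, 0.003]
ft_force: [-0.6, -0.3, 4.6]
opening: 0.499
finger_force: 40.0
```

apply_moves --motion '[[[0, 0, 0], [0, 0, 0], 0.3], [[0, 0, 0], [0, 0, 0], 0.3], [[0, 0, 0], [0, 0, 0], 0.3]]'

```text
time_s: 13.87
position: [0.4259, 0.3818, 0.132]
tool_rot: [0.0, 0.707, 0.708, 0.003]
ft_force: [-1.0, -0.2, 7.2]
opening: 0.5
finger_force: 40.2
```

apply_moves --motion '[[[0, 0, -0.025], [0, 0, 0], 0.3], [[0, 0, -0.025], [0, 0, 0], 0.3], [[-0.0353, 0.0103, 0], [0, 0, 0], 0.3], [[-0.0353, 0.0103, 0], [0, 0, 0], 0.3], [[-0.0353, 0.0103, 0], [0, 0, 0], 0.3], [[-0.0353, 0.0103, 0], [0, 0, 0], 0.3], [[-0.0353, 0.0103, 0], [0, 0, 0], 0.3], [[-0.0353, 0.0103, 0], [0, 0, 0], 0.3], [[0, 0, 0], [0, 0, 0], 0.3], [[0, 0, 0], [0, 0, 0], 0.3]]'

```text
time_s: 14.7
position: [0.4869, 0.167, 0.1798]
tool_rot: [0.0, 0.708, 0.706, 0.001]
ft_force: [0.0, 0.5, -1.5]
opening: 0.495
finger_force: 41.3
```

Run:
```python
from h import *
p,M=st(); s=sensors.read_state(); print(s["opening"],s["finger_force"])
f=grab_frame("wrist"); cv2.imwrite("pics/w3.png",f["pixels"])
p,M=st()
```

```text
t 14.7 pos [0.4869 0.167  0.1798] yaw_y -0.2 tilt [ 0.001  0.    -1.   ] q6 0.25
0.49496380270846213 41.312246918678284
t 14.75 pos [0.4865 0.1682 0.1796] yaw_y -0.1 tilt [ 0.001  0.001 -1.   ] q6 0.25
```

View pics/w3.png

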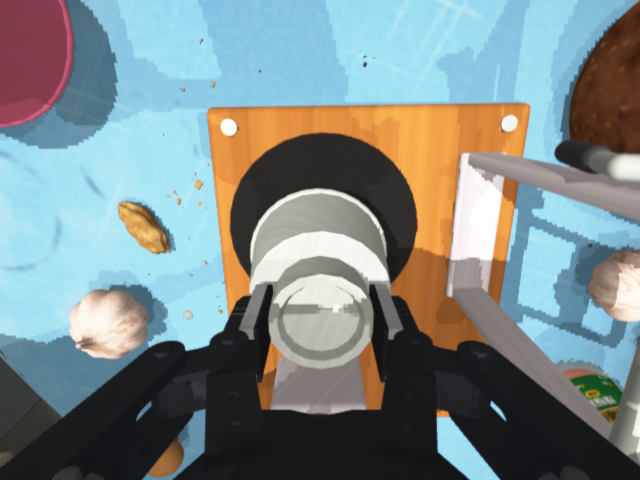

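The wrist view shows the mould held upright over the seat. I'll lower it and release.

apply_moves --motion '[[[0.002, 0.001, 0.012], [0, 0, 0], 0.3], [[0, 0, 0.012], [0, 0, 0], 0.3], [[0, 0, 0.008], [0, 0, 0], 0.3], [[0, 0, 0.003], [0, 0, 0], 0.3], [[0, 0, 0], [0, 0, 0], 0.3], [[0, 0, 0], [0, 0, 0], 0.6], [[0, 0, 0], [0, 0, 0], 0.8], [[0, 0, -0.01], [0, 0, 0], 0.8], [[0, 0, -0.04], [0, 0, 0], 0.8], [[0, 0, -0.04], [0, 0, 0], 0.8]]'

```text
time_s: 15.58
position: [0.4849, 0.1705, 0.2326]
tool_rot: [-0.002, 0.706, 0.708, -0.003]
ft_force: [1.8, 1.0, 0.9]
opening: 0.801
finger_force: 0.0
```

apply_moves --motion '[[[0, 0, -0.035], [0, 0, 0], 0.8], [[-0.04, 0, 0], [0, 0, 0], 0.8], [[-0.04, 0, 0], [0, 0, 0], 0.8], [[-0.04, 0, 0], [0, 0, 0], 0.8], [[-0.04, 0.004, 0], [0, 0, 0], 0.8], [[-0.04, 0.008, 0], [0, 0, 0], 0.8], [[-0.04, 0.008, 0], [0, 0, 0], 0.8], [[-0.04, 0.008, 0], [0, 0, 0], 0.8], [[-0.04, 0.008, 0], [0, 0, 0], 0.8], [[-0.04, 0.004, 0], [0, 0, 0], 0.8]]'

```text
time_s: 16.42
position: [0.5281, -0.1911, 0.2696]
tool_rot: [0.001, 0.707, 0.708, 0.0]
ft_force: [0.9, -0.4, -0.5]
opening: 0.8
finger_force: 0.0
```

Run:
```python
from h import *
f=grab_frame("top");P=cloud(f)
for n,c in dict(p80=(.4877,.1697),p120=(.448,-.087),p100=(.529,-.196)).items(): print(n,foot(P,c,.05))
f=grab_frame("wrist"); P=cloud(f); print("w100",foot(P,(.5295,-.196),.05,.125))
p,M=st()
```

```text
p80 [4.843e-01 1.707e-01 9.120e-02 2.200e-02 4.843e-01 1.706e-01 1.570e+02]
p120 [ 4.475e-01 -8.690e-02  1.326e-01  2.610e-02  4.484e-01 -8.710e-02
  2.500e+02]
p100 [ 5.286e-01 -1.965e-01  1.056e-01  2.480e-02  5.298e-01 -1.959e-01
  2.030e+02]
w100 [ 5.302e-01 -1.965e-01  1.049e-01  2.420e-02  5.301e-01 -1.963e-01
  3.498e+03]
t 16.5167 pos [ 0.5284 -0.1947  0.2698] yaw_y -0.2 tilt [ 0.002 -0.003 -1.   ] q6 -0.42
```

apply_moves --motion '[[[-0.0018, 0.0017, 0.03], [0, 0, 0], 0.8], [[0, 0, 0.03], [0, 0, 0], 0.8], [[0, 0, 0.03], [0, 0, 0], 0.8], [[0, 0, 0.015], [0, 0, 0], 0.8], [[0, 0, 0.007], [0, 0, 0], 0.8], [[0, 0, 0], [0, 0, 0], 0.8], [[0, 0, 0], [0, 0, 0], 0.35], [[0, 0, 0], [0, 0, 0], 0.35], [[0, 0, 0], [0, 0, 0], 0.35], [[0, 0, 0], [0, 0, 0], 0.35]]' --force 50

```text
time_s: 17.35
position: [0.5305, -0.1913, 0.1589]
tool_rot: [0.002, 0.707, 0.708, 0.001]
ft_force: [-0.5, 0.6, 2.2]
opening: 0.54
finger_force: 51.3
```

apply_moves --motion '[[[0, 0, 0], [0, 0, 0], 0.35], [[0, 0, 0], [0, 0, 0], 0.35], [[0, 0, -0.02], [0, 0, 0], 0.35], [[0, 0, -0.04], [0, 0, 0], 0.35], [[0, 0, -0.04], [0, 0, 0], 0.35], [[0, 0, -0.04], [0, 0, 0], 0.35], [[0, 0, -0.02], [0, 0, 0], 0.35], [[0, 0, 0], [0, 0, 0], 0.35]]'

```text
time_s: 18.02
position: [0.532, -0.1923, 0.3236]
tool_rot: [0.006, 0.707, 0.708, 0.002]
ft_force: [1.7, -0.5, -1.8]
opening: 0.537
finger_force: 52.0
```

apply_moves --motion '[[[0.0405, -0.005, 0], [0, 0, 0], 0.35], [[0.0405, -0.005, 0], [0, 0, 0], 0.35], [[0.0405, -0.005, 0], [0, 0, 0], 0.35], [[0.0405, -0.005, 0], [0, 0, 0], 0.35], [[0.0405, -0.005, 0], [0, 0, 0], 0.35], [[0.0405, -0.005, 0], [0, 0, 0], 0.35], [[0.0405, -0.005, 0], [0, 0, 0], 0.35], [[0.0405, -0.005, 0], [0, 0, 0], 0.35], [[0.0405, -0.005, 0], [0, 0, 0], 0.35], [[0, 0, 0], [0, 0, 0], 0.35]]'

```text
time_s: 18.85
position: [0.4812, 0.1795, 0.3149]
tool_rot: [-0.003, 0.704, 0.71, -0.0]
ft_force: [0.1, -0.9, -1.3]
opening: 0.539
finger_force: 51.8
```

apply_moves --motion '[[[0, 0, 0], [0, 0, 0], 0.35], [[0, 0, 0], [0, 0, 0], 0.35]]'

```text
time_s: 19.02
position: [0.4827, 0.1732, 0.3151]
tool_rot: [-0.001, 0.706, 0.708, -0.002]
ft_force: [-0.5, -1.0, -1.4]
opening: 0.541
finger_force: 51.9
```

```bash
cat >> h.py <<'E'
def held(rfoot,rbody,h,c):
    """held mould from wrist depth: points on foot side/top not dark"""
    f=grab_frame("wrist"); P=cloud(f); s=sensors.read_state(); p=np.array(s["position"])
    b=f["pixels"].max(2)>110
    for lab,z0,z1,r in[("foot",p[2]-.060,p[2]-.045,rfoot),("shoulder",p[2]-.08,p[2]-.070,rbody)]:
        m=b&(P[...,2]>z0)&(P[...,2]<z1)&(np.hypot(P[...,0]-p[0],P[...,1]-p[1])<r+.015); q=P[m]
        if len(q)>5: print(lab,len(q),np.round([*cv2.minEnclosingCircle(q[:,:2].astype(np.float32))[0],cv2.minEnclosingCircle(q[:,:2].astype(np.float32))[1],*q.min(0),*q.max(0)],4))
    return f,P
E
python3 - <<'E'
from h import *
p,M=st(); held(.024,.05,.104,0); p,M=st()
f=grab_frame("top");P=cloud(f);print(foot(P,(.448,-.087),.05))
E
```

```text
t 19.0167 pos [0.4827 0.1732 0.3151] yaw_y 0.1 tilt [-0.003 -0.002 -1.   ] q6 0.26
foot 9535 [0.483  0.179  0.0369 0.4461 0.1426 0.2555 0.5198 0.1916 0.2705]
shoulder 9701 [0.4828 0.1677 0.0435 0.4399 0.1247 0.2355 0.5255 0.2111 0.2455]
t 19.0667 pos [0.4831 0.1725 0.3155] yaw_y 0.1 tilt [-0.003 -0.001 -1.   ] q6 0.26
[ 4.472e-01 -8.670e-02  1.321e-01  2.610e-02  4.480e-01 -8.690e-02
  2.730e+02]
```

apply_moves --motion '[[[0.0025, 0.003, 0], [0, 0, 0], 0.35], [[0, 0, 0.025], [0, 0, 0], 0.35], [[0, 0, 0.025], [0, 0, 0], 0.35], [[0, 0, 0], [0, 0, 0], 0.35], [[0, 0, 0], [0, 0, 0], 0.35]]'

```text
time_s: 19.53
position: [0.486, 0.1747, 0.2656]
tool_rot: [-0.001, 0.707, 0.707, -0.002]
ft_force: [0.3, -0.6, -0.4]
opening: 0.541
finger_force: 51.9
```

Run:
```python
from h import *
p,M=st(); held(.024,.05,.104,0); p,M=st()
```

```text
t 19.5333 pos [0.486  0.1747 0.2656] yaw_y -0.0 tilt [-0.004 -0.001 -1.   ] q6 0.26
foot 7422 [0.4863 0.1808 0.0368 0.4495 0.1448 0.2072 0.523  0.1933 0.2222]
shoulder 9599 [0.4858 0.1691 0.0435 0.4432 0.1263 0.1872 0.5287 0.2123 0.1972]
t 19.5833 pos [0.4872 0.1752 0.2672] yaw_y -0.0 tilt [-0.001 -0.    -1.   ] q6 0.26
```

apply_moves --motion '[[[0, 0, 0.015], [0, 0, 0], 0.35], [[0, 0, 0.015], [0, 0, 0], 0.35], [[0, 0, 0.015], [0, 0, 0], 0.35], [[0, 0, 0.015], [0, 0, 0], 0.35], [[0, 0, 0.015], [0, 0, 0], 0.35], [[0, 0, 0.012], [0, 0, 0], 0.35], [[0, 0, 0.005], [0, 0, 0], 0.35], [[0, 0, 0.002], [0, 0, 0], 0.35], [[0, 0, 0], [0, 0, 0], 0.35], [[0, 0, 0], [0, 0, 0], 0.35]]'

```text
time_s: 20.42
position: [0.4876, 0.1761, 0.174]
tool_rot: [0.0, 0.707, 0.708, 0.001]
ft_force: [-0.9, 0.2, -1.9]
opening: 0.541
finger_force: 52.2
```

apply_moves --motion '[[[0, 0, 0.002], [0, 0, 0], 0.35], [[0, 0, 0.001], [0, 0, 0], 0.35], [[0, 0, 0], [0, 0, 0], 0.35], [[0, 0, 0], [0, 0, 0], 0.65], [[0, 0, 0], [0, 0, 0], 0.85], [[0, 0, -0.02], [0, 0, 0], 0.85], [[0, 0, -0.04], [0, 0, 0], 0.85], [[0, 0, -0.04], [0, 0, 0], 0.85], [[0, 0, 0], [0, 0, 0], 0.85]]'

```text
time_s: 21.17
position: [0.4916, 0.1773, 0.2786]
tool_rot: [0.004, 0.707, 0.708, 0.007]
ft_force: [1.5, 0.4, 1.0]
opening: 0.848
finger_force: 0.0
```

Run:
```python
from h import *
p,M=st()
f=grab_frame("wrist");P=cloud(f);print("stack",foot(P,(.486,.17),.06,.14))
f=grab_frame("top");P=cloud(f);print("p120",foot(P,(.448,-.087),.05))
p,M=st()
```

```text
t 21.1667 pos [0.4916 0.1773 0.2786] yaw_y 0.1 tilt [ 0.015  0.004 -1.   ] q6 0.26
stack [4.873e-01 1.707e-01 1.169e-01 2.440e-02 4.872e-01 1.712e-01 3.496e+03]
p120 [ 4.476e-01 -8.720e-02  1.324e-01  2.590e-02  4.481e-01 -8.670e-02
  2.550e+02]
t 21.2667 pos [0.4883 0.1763 0.2727] yaw_y 0.1 tilt [ 0.006  0.001 -1.   ] q6 0.26
```

apply_moves --motion '[[[-0.0375, -0.0057, 0], [0, 0, 0], 0.9], [[-0.0375, -0.0057, 0], [0, 0, 0], 0.9], [[-0.0375, -0.0057, 0], [0, 0, 0], 0.9], [[-0.0375, -0.0057, 0], [0, 0, 0], 0.9], [[-0.0375, -0.0057, 0], [0, 0, 0], 0.9], [[-0.0375, -0.0057, 0], [0, 0, 0], 0.9], [[-0.0375, -0.0057, 0], [0, 0, 0], 0.9], [[0, 0, 0], [0, 0, 0], 0.9], [[0, 0, 0], [0, 0, 0], 0.9], [[0, 0, 0], [0, 0, 0], 0.9]]'

```text
time_s: 22.1
position: [0.4463, -0.0863, 0.2686]
tool_rot: [-0.002, 0.707, 0.707, -0.0]
ft_force: [0.5, 0.6, -0.5]
opening: 0.903
finger_force: 0.0
```

Run:
```python
from h import *
f=grab_frame("wrist");P=cloud(f);print("w120",foot(P,(.448,-.087),.06,.15))
f=grab_frame("top");P=cloud(f);print("stack",foot(P,(.487,.17),.06,.14))
p,M=st()
```

```text
w120 [ 4.486e-01 -8.720e-02  1.317e-01  2.630e-02  4.486e-01 -8.670e-02
  5.076e+03]
stack [4.870e-01 1.709e-01 1.182e-01 2.420e-02 4.875e-01 1.710e-01 2.050e+02]
t 22.2 pos [ 0.4468 -0.0854  0.2691] yaw_y 0.2 tilt [-0.002  0.001 -1.   ] q6 -0.29
```

apply_moves --motion '[[[-0.0025, 0.0018, 0.02], [0, 0, 0], 0.9], [[0, 0, 0.025], [0, 0, 0], 0.9], [[0, 0, 0.02], [0, 0, 0], 0.9], [[0, 0, 0.012], [0, 0, 0], 0.9], [[0, 0, 0.007], [0, 0, 0], 0.9], [[0, 0, 0], [0, 0, 0], 0.9], [[0, 0, 0], [0, 0, 0], 0.9]]' --force 70

```text
time_s: 22.78
position: [0.4492, -0.0882, 0.1861]
tool_rot: [-0.0, 0.706, 0.708, -0.0]
ft_force: [-1.0, 0.1, 1.0]
opening: 0.902
finger_force: 0.0
```

apply_moves --motion '[[[0, 0, 0], [0, 0, 0], 0.4], [[0, 0, 0], [0, 0, 0], 0.4], [[0, 0, 0], [0, 0, 0], 0.4], [[0, 0, 0], [0, 0, 0], 0.4], [[0, 0, 0], [0, 0, 0], 0.4], [[0, 0, 0], [0, 0, 0], 0.4]]'

```text
time_s: 23.28
position: [0.4497, -0.0894, 0.1876]
tool_rot: [0.001, 0.707, 0.708, 0.0]
ft_force: [-1.8, 1.1, 6.4]
opening: 0.577
finger_force: 71.4
```

apply_moves --motion '[[[0, 0, -0.015], [0, 0, 0], 0.4], [[0, 0, -0.03], [0, 0, 0], 0.4], [[0, 0, -0.04], [0, 0, 0], 0.4], [[0, 0, -0.04], [0, 0, 0], 0.4], [[0, 0, -0.025], [0, 0, 0], 0.4], [[0, 0, 0], [0, 0, 0], 0.4]]'

```text
time_s: 23.78
position: [0.4524, -0.0902, 0.3432]
tool_rot: [0.006, 0.707, 0.707, 0.003]
ft_force: [1.2, -0.2, -2.1]
opening: 0.582
finger_force: 73.5
```

apply_moves --motion '[[[0.037, 0.005, 0], [0, 0, 0], 0.4], [[0.037, 0.005, 0], [0, 0, 0], 0.4], [[0.037, 0.005, 0], [0, 0, 0], 0.4], [[0.037, 0.005, 0], [0, 0, 0], 0.4], [[0.037, 0.005, 0], [0, 0, 0], 0.4], [[0.037, 0.005, 0], [0, 0, 0], 0.4], [[0.036, 0.005, 0], [0, 0, 0], 0.4], [[0, 0, 0], [0, 0, 0], 0.4], [[0, 0, 0], [0, 0, 0], 0.4], [[0, 0, 0], [0, 0, 0], 0.4]]'

```text
time_s: 24.62
position: [0.4828, 0.1687, 0.3345]
tool_rot: [-0.0, 0.706, 0.708, -0.001]
ft_force: [-0.9, -0.5, -3.1]
opening: 0.58
finger_force: 73.4
```

Run:
```python
from h import *
f,P=held(.026,.06,.131,0); p,M=st(); cv2.imwrite("pics/w4.png",f["pixels"])
```

```text
foot 7140 [0.4831 0.1748 0.0384 0.4448 0.1444 0.2748 0.5214 0.1967 0.2898]
shoulder 20467 [0.4824 0.1702 0.0536 0.43   0.1175 0.2548 0.5356 0.2236 0.2648]
t 24.6667 pos [0.483  0.1681 0.3348] yaw_y 0.1 tilt [-0.002 -0.001 -1.   ] q6 0.25
```

View pics/w4.png

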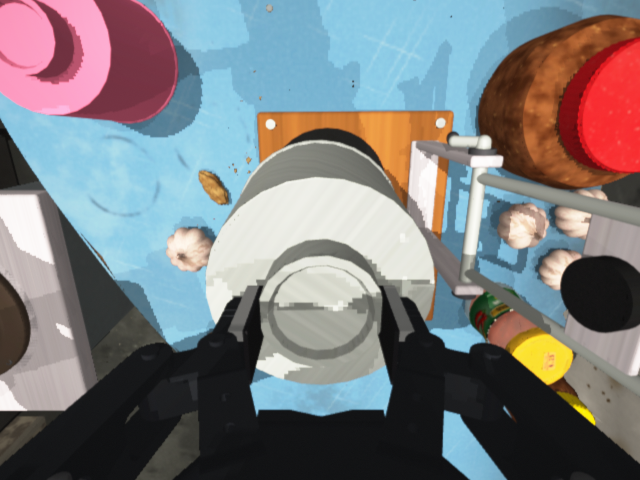

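The mould is held upright, with its foot at (325,305) and the seat below it. I'll correct x and lower it.

apply_moves --motion '[[[0, 0.005, 0.008], [0, 0, 0], 0.4], [[0, 0, 0.015], [0, 0, 0], 0.4], [[0, 0, 0.005], [0, 0, 0], 0.4], [[0, 0, 0], [0, 0, 0], 0.4], [[0, 0, 0], [0, 0, 0], 0.4]]'

```text
time_s: 25.08
position: [0.4885, 0.1681, 0.3074]
tool_rot: [-0.0, 0.707, 0.707, -0.001]
ft_force: [0.7, -0.7, -2.3]
opening: 0.58
finger_force: 73.4
```

Run:
```python
from h import *
f,P=held(.026,.06,.131,0); p,M=st()
```

```text
foot 5312 [0.4888 0.1744 0.0385 0.4504 0.144  0.2481 0.5271 0.196  0.2627]
shoulder 20470 [0.4886 0.1701 0.0534 0.4356 0.1167 0.2281 0.5414 0.2233 0.2381]
t 25.1333 pos [0.4889 0.1684 0.3081] yaw_y 0.0 tilt [ 0.  0. -1.] q6 0.25
```

apply_moves --motion '[[[0, -0.0015, 0.015], [0, 0, 0], 0.4], [[0, 0, 0.015], [0, 0, 0], 0.4], [[0, 0, 0.015], [0, 0, 0], 0.4], [[0, 0, 0.015], [0, 0, 0], 0.4], [[0, 0, 0.015], [0, 0, 0], 0.4], [[0, 0, 0.015], [0, 0, 0], 0.4], [[0, 0, 0.01], [0, 0, 0], 0.4], [[0, 0, 0.005], [0, 0, 0], 0.4], [[0, 0, 0], [0, 0, 0], 0.4], [[0, 0, 0], [0, 0, 0], 0.4]]'

```text
time_s: 25.97
position: [0.4877, 0.169, 0.2036]
tool_rot: [0.0, 0.707, 0.708, 0.0]
ft_force: [-0.6, 0.5, -3.1]
opening: 0.577
finger_force: 73.6
```

apply_moves --motion '[[[0, 0, 0.002], [0, 0, 0], 0.4], [[0, 0, 0.002], [0, 0, 0], 0.4], [[0, 0, 0.001], [0, 0, 0], 0.4], [[0, 0, 0], [0, 0, 0], 0.4], [[0, 0, 0], [0, 0, 0], 0.4]]'

```text
time_s: 26.38
position: [0.4882, 0.1693, 0.1997]
tool_rot: [0.001, 0.707, 0.708, 0.001]
ft_force: [-1.0, 0.9, 6.4]
opening: 0.58
finger_force: 74.3
```

Contact: the force went from -3 to +6 N. Releasing and rising.

apply_moves --motion '[[[0, 0, 0], [0, 0, 0], 0.7], [[0, 0, 0], [0, 0, 0], 0.9], [[0, 0, 0], [0, 0, 0], 0.9], [[0, 0, -0.02], [0, 0, 0], 0.9], [[0, 0, -0.04], [0, 0, 0], 0.9], [[0, 0, -0.04], [0, 0, 0], 0.8], [[0, 0, -0.04], [0, 0, 0], 0.6], [[0, 0, -0.04], [0, 0, 0], 0.5], [[0, 0, -0.035], [0, 0, 0], 0.5], [[0, 0, 0], [0, 0, 0], 0.5]]'

```text
time_s: 27.22
position: [0.4904, 0.1697, 0.4223]
tool_rot: [0.004, 0.707, 0.708, 0.007]
ft_force: [1.8, 0.4, 0.7]
opening: 0.5
finger_force: 0.0
```

Run:
```python
from h import *
p,M=st()
f=grab_frame("wrist");P=cloud(f);print("stack",foot(P,(.4877,.17),.06,.17)); cv2.imwrite("pics/w5.png",f["pixels"])
b=(f["pixels"].max(2)<75)&(P[...,2]>.31)&(P[...,2]<.36)&(np.hypot(P[...,0]-.635,P[...,1]-.17)<.06); q=P[b]; print("bar",len(q),np.median(q,0) if len(q) else 0, q.min(0) if len(q) else 0,q.max(0) if len(q) else 0)
p,M=st()
```

```text
t 27.2167 pos [0.4904 0.1697 0.4223] yaw_y 0.1 tilt [ 0.016  0.004 -1.   ] q6 0.25
stack [4.867e-01 1.719e-01 1.437e-01 2.610e-02 4.868e-01 1.719e-01 2.030e+03]
bar 4226 [0.63238272 0.17393343 0.34013218] [0.6286     0.13368007 0.32846081] [0.64137275 0.20724673 0.3436643 ]
t 27.2667 pos [0.4893 0.1695 0.4185] yaw_y 0.1 tilt [ 0.011  0.003 -1.   ] q6 0.25
```

View pics/w5.png

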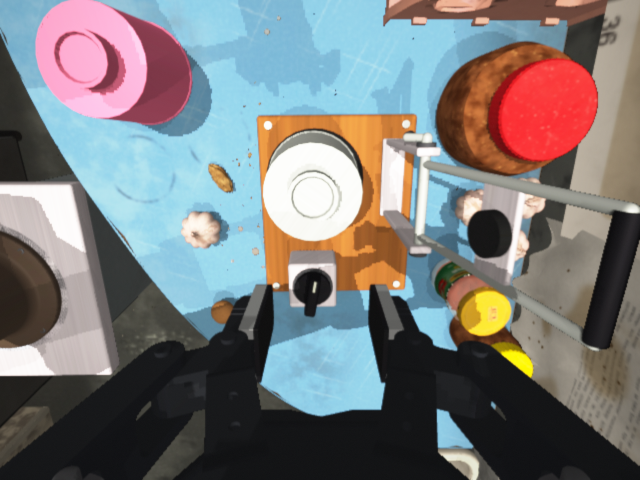

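The stack stands at the right height (0.144 m) and about 2 mm from the seat's centre. The bail is at its open stop, with the bar at (0.635,0.171,0.335). I'll grip the bar.

apply_moves --motion '[[[0, 0, -0.035], [0, 0, 0], 0.45], [[0, 0.036, 0], [0, 0, 0], 0.45], [[0, 0.036, 0], [0, 0, 0], 0.45], [[0, 0.036, 0], [0, 0, 0], 0.45], [[0, 0.036, 0], [0, 0, 0], 0.45], [[0, 0, 0], [0, 0, 0], 0.45], [[0, 0, 0], [0, 0, 0], 0.45]]' --force 30

```text
time_s: 27.85
position: [0.632, 0.1687, 0.4433]
tool_rot: [-0.002, 0.707, 0.707, -0.003]
ft_force: [-0.7, -0.8, 0.4]
opening: 0.448
finger_force: 0.0
```

Run:
```python
from h import *
p,M=st()
f=grab_frame("wrist");P=cloud(f)
p,M=st()
```

```text
t 27.85 pos [0.632  0.1687 0.4433] yaw_y 0.0 tilt [-0.007 -0.001 -1.   ] q6 0.19
t 27.9 pos [0.631  0.1689 0.4447] yaw_y 0.0 tilt [-0.006 -0.001 -1.   ] q6 0.19
```

apply_moves --motion '[[[0, 0.003, 0.01], [0, 0, 0], 0.45], [[0, 0, 0.02], [0, 0, 0], 0.45], [[0, 0, 0.02], [0, 0, 0], 0.45], [[0, 0, 0.007], [0, 0, 0], 0.45], [[0, 0, 0], [0, 0, 0], 0.45], [[0, 0, 0], [0, 0, 0], 0], [[0, 0, 0], [0, 0, 0], 0], [[0, 0, 0], [0, 0, 0], 0], [[0, 0, 0], [0, 0, 0], 0], [[0, 0, 0], [0, 0, 0], 0]]'

```text
time_s: 28.73
position: [0.6351, 0.1693, 0.393]
tool_rot: [0.001, 0.707, 0.708, 0.002]
ft_force: [0.0, -0.3, 2.1]
opening: 0.127
finger_force: 29.6
```

Run:
```python
from h import *
p,M=st()
a=np.array([1.8,1.7,1.58,1.46,1.34,1.22,1.1,.98,.86,.74,.62,.5,.4,.3,.2,.12,.05,0,-.02])
X=-.185*np.cos(a);Z=.185*np.sin(a)
print(np.c_[a[1:],np.diff(X),-np.diff(Z)].round(4).tolist())
```

```text
t 28.7333 pos [0.6351 0.1693 0.393 ] yaw_y 0.1 tilt [ 0.004  0.001 -1.   ] q6 0.19
[[1.7, -0.0182, -0.0033], [1.58, -0.0221, -0.0015], [1.46, -0.0222, 0.0011], [1.34, -0.0219, 0.0038], [1.22, -0.0213, 0.0064], [1.1, -0.0203, 0.0089], [0.98, -0.0191, 0.0112], [0.86, -0.0177, 0.0134], [0.74, -0.0159, 0.0155], [0.62, -0.014, 0.0173], [0.5, -0.0118, 0.0188], [0.4, -0.008, 0.0167], [0.3, -0.0063, 0.0174], [0.2, -0.0046, 0.0179], [0.12, -0.0024, 0.0146], [0.05, -0.0011, 0.0129], [0.0, -0.0002, 0.0092], [-0.02, 0.0, 0.0037]]
```

apply_moves --motion '[[[0, -0.0182, -0.0033], [0, 0, 0], 0], [[0, -0.0221, -0.0015], [0, 0, 0], 0], [[0, -0.0222, 0.0011], [0, 0, 0], 0], [[0, -0.0219, 0.0038], [0, 0, 0], 0], [[0, -0.0213, 0.0064], [0, 0, 0], 0], [[0, -0.0203, 0.0089], [0, 0, 0], 0], [[0, -0.0191, 0.0112], [0, 0, 0], 0], [[0, -0.0177, 0.0134], [0, 0, 0], 0]]'

```text
time_s: 29.4
position: [0.4714, 0.1681, 0.3524]
tool_rot: [0.002, 0.707, 0.708, 0.001]
ft_force: [1.3, -2.7, -0.8]
opening: 0.129
finger_force: 29.9
```

apply_moves --motion '[[[0, -0.0159, 0.0155], [0, 0, 0], 0], [[0, -0.014, 0.0173], [0, 0, 0], 0], [[0, -0.0118, 0.0188], [0, 0, 0], 0], [[0, -0.008, 0.0167], [0, 0, 0], 0], [[0, -0.0063, 0.0174], [0, 0, 0], 0], [[0, -0.0046, 0.0179], [0, 0, 0], 0], [[0, -0.0024, 0.0146], [0, 0, 0], 0], [[0, 0, 0], [0, 0, 0], 0]]'

```text
time_s: 30.07
position: [0.4093, 0.1679, 0.2314]
tool_rot: [0.002, 0.706, 0.708, 0.001]
ft_force: [4.5, -3.7, -2.5]
opening: 0.128
finger_force: 29.4
```

apply_moves --motion '[[[0, -0.001, 0.008], [0, 0, 0], 0], [[0, 0, 0.006], [0, 0, 0], 0], [[0, 0, 0.004], [0, 0, 0], 0], [[0, 0, 0], [0, 0, 0], 0], [[0, 0, 0], [0, 0, 0], 0]]'

```text
time_s: 30.48
position: [0.4087, 0.1681, 0.2159]
tool_rot: [0.002, 0.706, 0.708, 0.0]
ft_force: [3.1, -5.0, 2.5]
opening: 0.128
finger_force: 29.9
```

apply_moves --motion '[[[0, 0, 0.002], [0, 0, 0], 0], [[0, 0, 0.002], [0, 0, 0], 0], [[0, 0, 0], [0, 0, 0], 0], [[0, 0, 0], [0, 0, 0], 0]]'

```text
time_s: 30.82
position: [0.4089, 0.1682, 0.2149]
tool_rot: [0.002, 0.706, 0.708, -0.0]
ft_force: [-5.5, -5.9, 22.2]
opening: 0.122
finger_force: 31.8
```

The bail is down on the mould, with the reaction rising to 22 N. Releasing and checking.

apply_moves --motion '[[[0, 0, -0.001], [0, 0, 0], 0.4], [[0, 0, 0], [0, 0, 0], 0.45], [[0, 0, 0], [0, 0, 0], 0.45], [[0, 0, -0.03], [0, 0, 0], 0.45], [[0, 0, -0.04], [0, 0, 0], 0.45], [[0, 0, -0.03], [0, 0, 0], 0.45], [[-0.034, 0.019, 0], [0, 0, 0], 0.45], [[-0.034, 0.019, 0], [0, 0, 0], 0.45], [[-0.034, 0.019, 0], [0, 0, 0], 0.45], [[-0.034, 0.019, 0], [0, 0, 0], 0.45]]'

```text
time_s: 31.65
position: [0.4838, 0.032, 0.3117]
tool_rot: [-0.0, 0.706, 0.708, 0.0]
ft_force: [0.9, 0.5, -0.3]
opening: 0.445
finger_force: 0.0
```

Run:
```python
from h import *
f=grab_frame("scene"); cv2.imwrite("pics/s6.png",f["pixels"][130:380,180:480].repeat(2,0).repeat(2,1))
f=grab_frame("wrist");P=cloud(f)
q=P[(P[...,2]>.094)&(P[...,2]<.112)&(np.hypot(P[...,0]-.485,P[...,1]-.034)<.035)];print("knob",len(q),cv2.minAreaRect(q[:,:2].astype(np.float32)))
b=(f["pixels"].max(2)<75)&(P[...,2]>.13)&(P[...,2]<.2)&(np.hypot(P[...,0]-.408,P[...,1]-.17)<.045); q=P[b]; print("bar",len(q),np.median(q,0),np.percentile(q[:,2],[5,95]))
p,M=st()
```

```text
knob 1055 ((0.48555201292037964, 0.03539866954088211), (0.05141564831137657, 0.01397930458188057), 80.90096282958984)
bar 1274 [0.41109811 0.14975166 0.16023987] [0.15651417 0.16196525]
t 31.75 pos [0.4857 0.0291 0.3117] yaw_y -0.2 tilt [ 0.001 -0.002 -1.   ] q6 -0.02
```

View pics/s6.png

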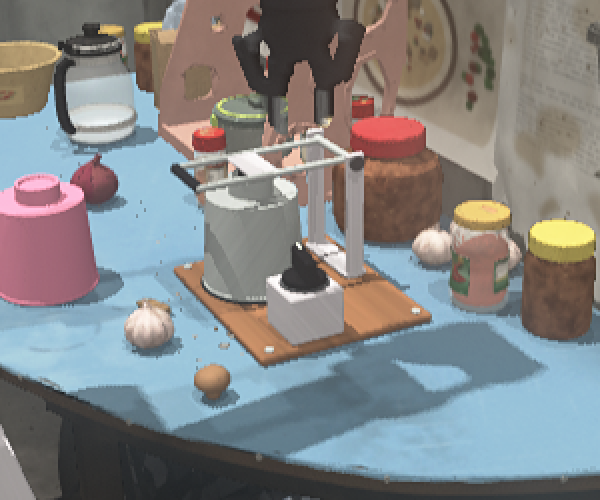

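The scene crop shows the bail level on the stack. The bar is 155 mm high, so the joint is at 0. I'll grip the knob to lock it.

apply_moves --motion '[[[0.006, 0, 0], [0, 0, 0], 0.45], [[0, 0, 0], [0, 0, 4.4], 0.45], [[0, 0, 0], [0, 0, 4.4], 0.45], [[0, 0, 0.035], [0, 0, 0], 0.45], [[0, 0, 0.035], [0, 0, 0], 0.45], [[0, 0, 0.035], [0, 0, 0], 0.45], [[0, 0, 0.025], [0, 0, 0], 0.45], [[0, 0, 0.02], [0, 0, 0], 0.45], [[0, 0, 0.005], [0, 0, 0], 0.45], [[0, 0, 0], [0, 0, 0], 0.45]]' --force 40

```text
time_s: 32.58
position: [0.4812, 0.0404, 0.1549]
tool_rot: [-0.002, 0.758, 0.652, -0.002]
ft_force: [-1.1, -0.1, -0.4]
opening: 0.45
finger_force: 0.0
```

apply_moves --motion '[[[0, 0, 0], [0, 0, 0], 0], [[0, 0, 0], [0, 0, 0], 0], [[0, 0, 0], [0, 0, 0], 0], [[0, 0, 0], [0, 0, 0], 0], [[0, 0, 0], [0, 0, 0], 0]]'

```text
time_s: 33.0
position: [0.4855, 0.0394, 0.1586]
tool_rot: [0.001, 0.759, 0.651, 0.002]
ft_force: [3.7, 2.5, 1.4]
opening: 0.154
finger_force: 43.3
```

apply_moves --motion '[[[0, 0, 0], [0, 0, 0], 0.3], [[0, 0, 0], [0, 0, 0], 0.3], [[-0.0045, 0, 0.001], [0, 0, 0], 0.3], [[0, 0, 0], [0, 0, 0], 0.3], [[0, 0, 0], [0, 0, 0], 0], [[0, 0, 0], [0, 0, 0], 0], [[0, 0, 0], [0, 0, 0], 0], [[0, 0, 0], [0, 0, 0], 0]]'

```text
time_s: 33.67
position: [0.4846, 0.0337, 0.1561]
tool_rot: [0.002, 0.759, 0.651, 0.001]
ft_force: [4.5, -1.6, -3.6]
opening: 0.15
finger_force: 43.3
```

apply_moves --motion '[[[0, 0, 0], [0, 0, 7], 0], [[0, 0, 0], [0, 0, 7], 0], [[0, 0, 0], [0, 0, 7], 0], [[0, 0, 0], [0, 0, 7], 0], [[0, 0, 0], [0, 0, 7], 0], [[0, 0, 0], [0, 0, 7], 0], [[0, 0, 0], [0, 0, 7], 0], [[0, 0, 0], [0, 0, 7], 0], [[0, 0, 0], [0, 0, 7], 0], [[0, 0, 0], [0, 0, 7], 0]]'

```text
time_s: 34.5
position: [0.4836, 0.0347, 0.1561]
tool_rot: [-0.0, 0.996, 0.095, 0.001]
ft_force: [1.7, 2.2, 0.3]
opening: 0.154
finger_force: 43.8
```

apply_moves --motion '[[[0, 0, 0], [0, 0, 7], 0], [[0, 0, 0], [0, 0, 3], 0], [[0, 0, 0], [0, 0, 0], 0], [[0, 0, 0], [0, 0, 0], 0]]'

```text
time_s: 34.83
position: [0.4836, 0.0349, 0.1561]
tool_rot: [-0.001, 1.0, 0.011, 0.001]
ft_force: [3.4, 3.3, -0.1]
opening: 0.147
finger_force: 43.7
```

apply_moves --motion '[[[0, 0, 0], [0, 0, 0], 0.4], [[0, 0, 0], [0, 0, 0], 0.45], [[0, 0, -0.03], [0, 0, 0], 0.45], [[0, 0, -0.04], [0, 0, 0], 0.45], [[0, 0, -0.04], [0, 0, 0], 0.45], [[0, 0, -0.04], [0, 0, 0], 0.45], [[0, 0, 0], [0, 0, 0], 0.45], [[0, 0, 0], [0, 0, 0], 0.45]]'

```text
time_s: 35.5
position: [0.4843, 0.0341, 0.309]
tool_rot: [0.001, 1.0, 0.011, 0.003]
ft_force: [0.6, 0.1, -1.2]
opening: 0.447
finger_force: 0.0
```

Run:
```python
from h import *
p,M=st()
f=grab_frame("wrist");P=cloud(f); cv2.imwrite("pics/w7.png",f["pixels"])
q=P[(P[...,2]>.094)&(P[...,2]<.112)&(np.hypot(P[...,0]-.485,P[...,1]-.034)<.035)];print("knob",len(q),cv2.minAreaRect(q[:,:2].astype(np.float32)))
b=(f["pixels"].max(2)<75)&(P[...,2]>.13)&(P[...,2]<.2)&(np.hypot(P[...,0]-.408,P[...,1]-.17)<.045); q=P[b]; print("bar",len(q),np.percentile(q[:,2],[5,95]))
```

```text
t 35.5 pos [0.4843 0.0341 0.309 ] yaw_y -88.7 tilt [ 0.006 -0.001 -1.   ] q6 1.53
knob 1038 ((0.4868285059928894, 0.03443882614374161), (0.05060864984989166, 0.013770617544651031), 0.5621461272239685)
bar 1450 [0.15582547 0.16177168]
```

View pics/w7.png

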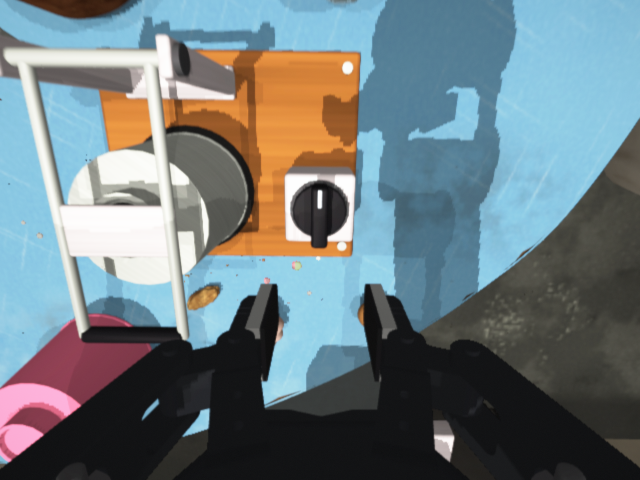

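The wrist view shows the knob back along the carrier's x at (320,210), so it is locked. The bail bar is at (132,335) with the arm level over the stack, and the robot is clear. Handing in.

```bash
python3 -c "
from h import *
print(finish_job())"
```

```text
the job is handed in; nothing more can be done
None
```

The three moulds on the table (80, 100 and 120 mm; the 60 mm one was absent) are nested on the seat about 2 mm off centre, with the wire arm closed on the largest and the knob locked, and the job is handed in.

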